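# Move the charged battery pack from the bench charger to the work lamp

## Task

The work lamp needs its battery: take the pack off the bench charger by pressing in its release tab and keeping it pressed while you lift it straight out, then fit it into the battery bay on top of the lamp, tab towards the lens, and push it fully home until the tab has snapped back out and latched. The housings are plastic, so feel your way: do not wrench the pack in the charger, do not ram it into the lamp, do not crush the tab, and leave the other things on the bench where they are.

Things in the scene. Friction and masses are not known exactly. Their poses are not given: they have to be found in the camera images.
- pack: black tower-shaped battery pack, about 0.4 kg, latched in the charger. Origin: centre of the underside of its stem; z up, x from the tab side to the plain back. Stem 36 (x) x 46 (y) x 36 mm tall, bottom edges bevelled 1.2 mm. Above it the head, 52 (x from -26 to +26) x 74 (y) mm, from z = 36 to 80 mm; the head's underside is the shoulder that rests on a socket's rim
- pack_tab (a joint): travel of the release tab in the pack's front, m: 0 = out (latching), 0.0055 = fully pressed in (towards the pack's +x). Spring: 2 N at 0, 6 N fully in. Squeeze tab and plain back between the fingers with 20 to 40 N; a grip of more than 70 N crushes it
- tab_face (a point): centre of the ribbed thumb face of the tab, 27 x 27 mm, on the front (-x) of the head, 63.5 mm above the stem's bottom. It stands 6 mm proud of the head: 58 mm from it to the plain back when out, 52.5 mm when pressed
- tab_hook (a point): outer top edge of the hook, one piece with the tab: 20 mm wide, 5 mm out of the stem's front (-x), flat top 28.8 mm above the stem's bottom, underside sloping. It catches under a 6 mm thick lip in the front of either socket with 1.2 mm of play up and down; with the tab pressed 5 mm or more it is flush with the stem
- charger: grey bench charger, 130 x 112 x 62 mm, screwed down, sloping panel at the front (-x). Origin: middle of the well, at bench height, z up. The rim under the pack's shoulder is 62 mm up; a seated pack has its origin at (0, 0, 26 mm) here and axes parallel to these. The well leaves 1 mm all round the stem. Forces above 50 N crack it
- lamp: grey box-shaped LED work lamp, 118 x 144 x 95 mm, lens with 18 LEDs in its front (-x), steel bow folded behind; it stands firm. Origin: middle of the battery bay, at bench height; z up. Home for the pack: origin 59 mm above this one, axes parallel (tab to -x), shoulder on the cup's rim, tab out with its hook under the lip
- lamp_bay (a point): middle of the bay, 95 mm up, at the height of the cup's rim; fixed to the case. In the bay floats a cup with a 64 x 95 mm flange and a well like the charger's (1 mm clear all round the stem). It stands where it was last left, anywhere from -8 to +8 mm along the lamp's y; this offset is not measured; along x it is exact. The cup slides sideways under about 6 N
- bay_terminals (a point): top of the sprung terminal block in the cup, 65 mm above the bench (fixed to the case, does not follow the cup): it meets the stem 6 mm before home and pushes up with 7 N there, 12 N at home. A pack let go before it is latched springs up to 6 mm high, its tab held in by the lip; 20 to 25 N down on the head takes it home with a snap. Forces above 50 N crack the cup
- tape_measure: yellow and black tape measure, 36 x 80 x 60 mm, lying on the bench between and behind the charger and the lamp; leave it where it is. Origin: centre of its underside
- bearing: ball bearing, 62 mm across, 16 mm thick, lying on the bench between charger and lamp; leave it where it is. Origin: centre of its underside
Mind the look-alikes: they are no part of the job. What is shaped like the pack but orange is not meant.

How it is judged:
By the outcome, as a careful person would: the job done as asked, in the order asked, and still so for the second after the job is handed in, with the robot touching nothing.
It also fails if it takes over 67 s, if anything falls off the work surface, if the arm or the gripper's body presses on something with over 40 N, if the wrist force passes 120 N, or if a joint passes its speed limit or range.

## Robot

A 6-joint arm with a two-finger parallel gripper is mounted at the origin on a cart in front of the work surface, level with it; the furniture and walls round the work are solid. World frame = base frame: x ahead of the robot, y to its left, z up, the work surface at z = 0. Lengths are in mm, angles in rad, forces in N, time in s.
With the tool pointing down it reaches from about 350 to 775 mm from the base axis. Payload 7.3 kg.
Tool frame: the origin (TCP) lies on the centre line of the jaws, within the pads' length; the fingertips stand bot.tip_reach ahead of it and the grasp point (between the pads) lies 6 mm ahead of it (bot.tip_reach is the distance from the TCP to the fingertips, in mm); z points along the fingers, y is the direction in which the jaws open and shut (so a half turn about z gives the same grasp; the last joint's range is limited). The gripper opens to 92 mm and grips with 3 to 60 N. Pads are 19 mm wide; open, the fingers measure 130 mm over their backs; the gripper's body (75 mm by 190 mm) begins 47 mm behind the grasp point.
Start: joints at [-1.439, 0.342, 1.524, -0, 1.275, -0.146], TCP at [143.998, -504.883, 251.741] pointing down, gripper open.
Joint ranges: [-2.53, 2.53], [-0.77, 2.02], [0.04, 2.7], [-1, 4.14], [0.28, 2.66], [-3.11, 3.11]. Speed limits (rad/s): [2.57, 2.57, 3.14, 3.14, 3.14, 3.14].

## Interface

Orientations are given as [roll, pitch, yaw] about the fixed x, y, z axes, in that order (R = Rz(yaw) Ry(pitch) Rx(roll)).
In Python, from plant import bot gives the robot as it stands.
- The arm moves only by the tool step_arm, never from a script. Its argument "deltas" is a list of rows, each a list of 6 numbers: the shift along the tool's x, y, z in mm, then the turn, a rotation vector about the tool's x, y, z in rad. A call has 1 to 5 rows; each row is the pose to reach, as a shift and turn from the pose commanded when the call began, along the tool's axes at that moment; what a row does not reach only later rows make up. A row lasts 1/12 s, in which the tool goes at most 41.7 mm and 7.16 degrees, less where a joint would pass 70% of its speed; a pose out of reach is approached as far as the arm can. A call with a gripper value outside its range is refused whole. "fingers" is the finger opening in mm, from 0 to 91.8, set as the call begins (left out, the last holds). The fingers move at their own pace and stop on an object; the grip force is fixed at half the most. Time passes only in rows, so rows that repeat a pose let the fingers close. It gives the time, the measured TCP pose, the force and the opening at its end, in the units of the state.
- bot.get_obs(): the state, without advancing time (a new reading comes with each control period).
- bot.capture(name): name is "scene" or "top"; returns a dict with "color" (400x640x3 uint8, red, green, blue), "fx", "fy", "cx", "cy" (pixels), "R" (3x3) and "t" (3): a world point X has camera coordinates R X + t. Camera axes: x right, y down, z forward; pixel columns grow to the right and rows downward; lengths in mm; the calibration is good to about 2 mm. A picture is of the moment at which its call begins. There is no depth.
- bot.close_job(): hands the job in, once; it reports no verdict.
Trained networks look in a picture, given as the dict that the camera call returned (one of the last four; its "shot" number tells which), for a name from the list of things; names that differ only in an ending like _2 or _b are one class to them, and where a whole thing is asked for, a point or a joint stands for the part that bears it (a point fixed in the world has none). Each returns a list of dicts, best first, with "p" (0 to 1); they miss things now and then, are a little off and sometimes report something else, mostly with a low value. They report only what shows in the picture. A call takes as long as a camera call. They do not tell look-alikes from the thing itself.
- bot.boxes_of(query, picture): "rect" ([centre column, centre row, width, height] in pixels, round what is visible of it).
The state is a dict: "time": time; "joint_positions": joint angles; "dq": joint speeds; "tau": joint torques, N m; "tool_pos": TCP position; "tcp_rot": TCP orientation; "contact_force": force on the tool from outside, world axes, zero at the start; "moment": the same for the moment, N m; "grip_width": finger opening in mm.
Only numpy, scipy, OpenCV 4.12 (cv2) and the standard library are available. Lean on these libraries where they do the work, as an engineer would, in place of code of your own. Each camera call takes 0.05 s, during which the arm holds its last target. There are 200 camera calls.

## Working session

There is one attempt and no reset: what is moved stays moved. The work goes in short steps, Python scripts to look and compute and a tool call to move; the robot and the scene stay as the last step left them, time stands still between calls to the robot, and variables do not carry over. Pictures are saved under pics/ and viewed, about 8 in all and at most 12, crops included, and the job is handed in when it is done.

Besides the shell and the picture viewer there is one more tool, called after "Emit:" by a JSON object that holds its "op" and its "data", one argument or row to a line. step_arm: Moves the arm, as the interface text tells. Its arguments: {"type":"object","properties":{"deltas":{"type":"array"},"fingers":{"type":"number"}},"required":["deltas"]}

```bash
ls; mkdir -p pics; python3 - <<'E'
from plant import bot
import cv2
print(bot.tip_reach); o=bot.get_obs(); print(o)
for n in("scene","top"):
    p=bot.capture(n); cv2.imwrite(f"pics/{n}0.png",p["color"][...,::-1])
    print(n,p["fx"],p["cx"],p["cy"],p["R"],p["t"],p["shot"])
    for q in("pack","charger","lamp","tape_measure","bearing","tab_face","lamp_bay"):
        try:print(q,[( [round(float(v)) for v in d["rect"]],round(d["p"],2)) for d in bot.boxes_of(q,p)])
        except Exception as e: print(q,e)
E
```

```text
pics
25.0
{'time': 0.0, 'joint_positions': array([-1.43897062e+00,  3.42708559e-01,  1.52501142e+00, -2.89824955e-05,
        1.27537884e+00, -1.45998806e-01]), 'dq': array([-0.0016268 , -0.00044072, -0.00053896, -0.00014421,  0.00186232,
       -0.00088813]), 'tau': array([-1.46079372e-03, -4.31244493e+01, -2.44222391e+01,  7.15115061e-02,
        5.58469445e-02, -1.30600365e-04]), 'tool_pos': array([ 143.9546443 , -504.50111672,  251.05423044]), 'tcp_rot': array([-3.14009847e+00, -1.91699434e-04,  2.77832825e-01]), 'contact_force': array([-0.42819506,  0.13236534, -0.7063382 ]), 'moment': array([-0.02424252,  0.00182619, -0.01924374]), 'grip_width': 91.7481285067011}
scene 473.5304223991044 308.5900637602109 201.06510509164048 [[ 0.99540197 -0.09565228 -0.00505593]
 [-0.04482868 -0.41856205 -0.90708114]
 [ 0.08464816  0.903137   -0.42092546]] [-525.69501429   81.30820217 1067.24058745] 1
pack [([200, 267, 51, 59], 0.93), ([374, 232, 34, 25], 0.74), ([370, 264, 37, 47], 0.63), ([275, 276, 35, 58], 0.6)]
charger [([369, 294, 85, 72], 0.59)]
lamp [([338, 173, 71, 53], 0.58)]
tape_measure [([383, 214, 18, 23], 0.81)]
bearing [([324, 230, 19, 15], 0.75)]
tab_face [([207, 270, 22, 27], 0.78), ([380, 212, 15, 27], 0.63), ([389, 233, -2, 5], 0.52), ([357, 262, 4, 18], 0.5)]
lamp_bay [([339, 176, 68, 50], 0.83)]
top 428.0929676874573 322.2854661083875 203.26992211819623 [[ 0.00774241 -0.99989264  0.01244004]
 [-0.99535764 -0.00889959 -0.09583304]
 [ 0.09593346 -0.01164031 -0.99531968]] [-43.58359712 501.85082207 977.36963225] 2
pack [([420, 226, 39, 32], 0.93), ([442, 154, 41, 33], 0.85), ([376, 140, 38, 31], 0.67), ([404, 291, 38, 44], 0.65)]
charger [([434, 159, 56, 67], 0.96)]
lamp [([207, 148, 78, 76], 0.92)]
tape_measure [([313, 121, 32, 22], 0.78), ([206, 149, 83, 78], 0.56)]
bearing [([322, 183, 26, 24], 0.75)]
tab_face [([441, 163, 16, 4], 0.6)]
lamp_bay [([207, 147, 84, 78], 0.98), ([312, 120, 33, 24], 0.27)]
```

```bash
python3 - <<'E'
import cv2
a=cv2.imread("pics/scene0.png");b=cv2.imread("pics/top0.png")
cv2.imwrite("pics/a.png",cv2.resize(a[120:345,150:450],None,fx=2.66,fy=2.66,interpolation=cv2.INTER_CUBIC))
cv2.imwrite("pics/b.png",cv2.resize(b[80:320,150:470],None,fx=2.5,fy=2.5,interpolation=cv2.INTER_CUBIC))
E
```

```text
(no output)
```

View pics/a.png

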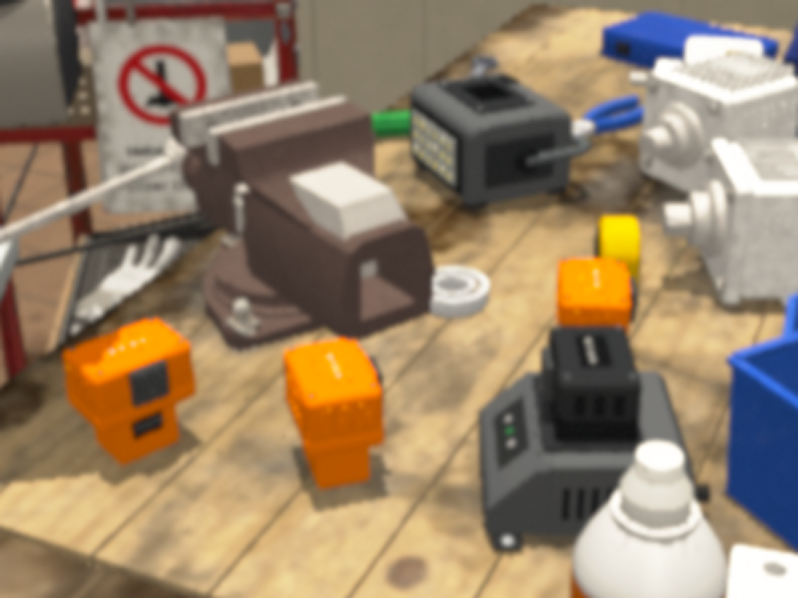

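View pics/b.png

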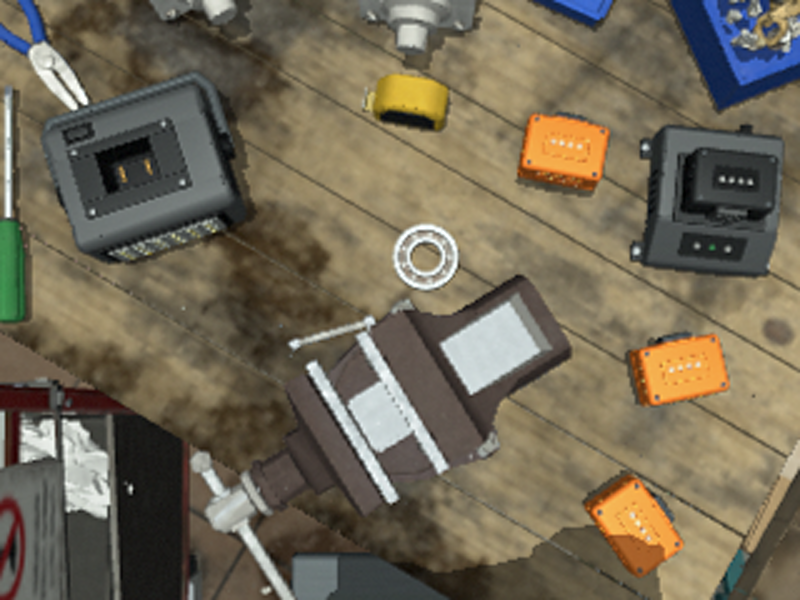

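The black pack sits in the charger at crop (735,180), with the panel and tab side towards the robot. The lamp is at (145,165) with its lens towards the robot. The three orange packs are decoys. I'll zoom in for corner measurements.

```bash
python3 - <<'E'
import cv2,numpy as np
b=cv2.imread("pics/top0.png")
f=lambda r,c:cv2.resize(b[r:r+80,c:c+80],(400*2//2,400),interpolation=cv2.INTER_CUBIC)
o=np.hstack([f(108,166),f(122,396)])
for i in range(0,800,50):
    cv2.putText(o,str((166+(i)/5) if i<400 else 396+(i-400)/5)[:3],(i,10),0,.35,(0,255,255),1); o[::4,i]=(0,255,255)
for j in range(0,400,50):
    o[j,::6]=(0,255,255); cv2.putText(o,f"{108+j//5}",(0,j+12),0,.35,(255,255,0),1); cv2.putText(o,f"{122+j//5}",(400,j+12),0,.35,(255,255,0),1)
cv2.imwrite("pics/c.png",cv2.convertScaleAbs(o,alpha=1.6,beta=20))
E
```

```text
(no output)
```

View pics/c.png

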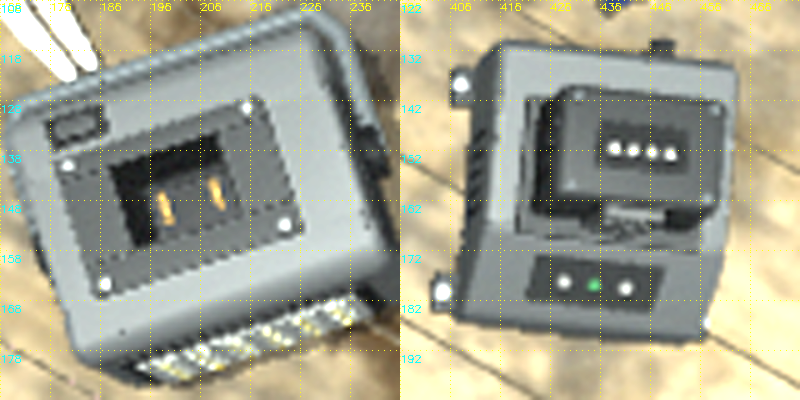

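```bash
cat > h.py <<'E'
import cv2,numpy as np
from plant import bot
def ray(p,uv,z):
    uv=np.atleast_2d(uv).astype(float); R,t=np.array(p["R"]),np.array(p["t"])
    d=np.c_[(uv[:,0]-p["cx"])/p["fx"],(uv[:,1]-p["cy"])/p["fy"],np.ones(len(uv))]@R
    C=-R.T@t
    return C+d*((z-C[2])/d[:,2])[:,None]
def proj(p,X):
    c=np.atleast_2d(X)@np.array(p["R"]).T+np.array(p["t"])
    return c[:,:2]/c[:,2:]*[p["fx"],p["fy"]]+[p["cx"],p["cy"]]
def blob(img,uv,r=2):
    g=img.astype(float).sum(2); out=[]
    for u,v in np.atleast_2d(uv):
        for _ in range(3):
            a,b=int(round(u)),int(round(v)); w=g[b-r:b+r+1,a-r:a+r+1]; w=np.clip(w-np.median(w),0,None)
            Y,X=np.mgrid[b-r:b+r+1,a-r:a+r+1]; u,v=(w*X).sum()/w.sum(),(w*Y).sum()/w.sum()
        out.append((u,v))
    return np.array(out)
E
python3 - <<'E'
from h import *
np.set_printoptions(precision=2,suppress=True)
p=bot.capture("top");im=p["color"]
print("cam",-np.array(p["R"]).T@np.array(p["t"]))
s=blob(im,[(166+u/5-.4,108+v/5-.4) for u,v in((67,165),(247,107),(285,224),(105,284))])
X=ray(p,s,95);print(s,X,X.mean(0))
for a,b in((0,1),(3,2),(0,3),(1,2)):
    d=X[b]-X[a];print(np.hypot(*d[:2]),np.degrees(np.arctan2(d[1],d[0])))
s=blob(im,[(396+(u-400)/5-.4,122+v/5-.4) for u,v in((580,92),(715,107),(707,200),(571,186))],1)
X=ray(p,s,106);print(s,X,X.mean(0))
for a,b in((0,1),(3,2),(0,3),(1,2)):
    d=X[b]-X[a];print(np.hypot(*d[:2]),np.degrees(np.arctan2(d[1],d[0])))
s=blob(im,[(396+(u-400)/5-.4,122+v/5-.4) for u,v in((614,149),(632,151),(652,153),(670,155))],1)
X=ray(p,s,106);print(s,X,X.mean(0))
E
```

```text
cam [ 406.1   -27.74 1021.43]
[[179.   140.03]
 [214.69 128.62]
 [222.37 152.36]
 [186.5  164.26]] [[632.1  277.21  95.  ]
 [658.58 199.89  95.  ]
 [605.58 181.42  95.  ]
 [578.36 258.76  95.  ]] [618.65 229.32  95.  ]
81.73073918643448 -71.09471948248469
81.98576678771875 -70.60524952112166
56.82302604777267 -161.04794025084206
56.12341593768574 -160.79005496676123
[[431.41 140.6 ]
 [459.15 143.1 ]
 [456.94 161.33]
 [429.7  158.58]] [[ 634.1  -275.96  106.  ]
 [ 629.18 -336.73  106.  ]
 [ 588.69 -330.96  106.  ]
 [ 594.16 -271.56  106.  ]] [ 611.53 -303.8   106.  ]
60.97155101350128 -94.62991561833714
59.65388208042076 -95.25998098851187
40.187713687232154 173.71227568338966
40.90236709611301 171.88849142683813
[[438.59 151.32]
 [442.28 151.66]
 [445.88 151.98]
 [449.59 152.52]] [[ 610.44 -291.27  106.  ]
 [ 609.76 -299.34  106.  ]
 [ 609.14 -307.19  106.  ]
 [ 608.04 -315.31  106.  ]] [ 609.34 -303.28  106.  ]
```

```bash
cat >> h.py <<'E'
def go(x,y,z,psi):
    "delta from the present pose to a target, in tool axes at start (tool pointing down)"
    o=bot.get_obs(); from scipy.spatial.transform import Rotation as Ro
    R=Ro.from_euler("xyz",o["tcp_rot"]); T=Ro.from_euler("xyz",[np.pi,0,psi])
    print("d",np.round(R.inv().apply(np.array([x,y,z])-o["tool_pos"]),1),np.round((R.inv()*T).as_rotvec(),3))
E
python3 -c "
from h import *
go(611,-303.6,250,1.475)"
```

```text
d [504.3 -65.4   1.7] [ 0.     0.    -1.197]
```

View pics/top0.png

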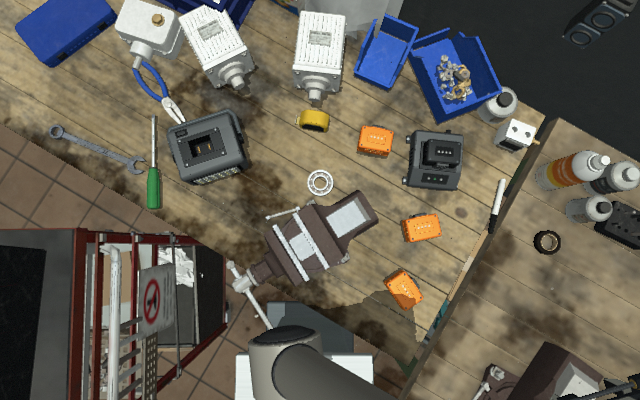

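The full top view shows nothing tall on the path between the start and the charger at (434,160). The bottles stand well to the right at (575,165) and beyond.

Emit:
{"op": "step_arm", "data": {
  "deltas": [
    [40,-4,-30,0,0,-0.12],
    [80,-8,-30,0,0,-0.24],
    [120,-14,-30,0,0,-0.36],
    [160,-20,-30,0,0,-0.48],
    [200,-26,-30,0,0,-0.6]
  ],
  "fingers": 80
}}

```text
time: 1.27
tool_pos: [329.0, -424.9, 282.1]
tcp_rot: [3.141, 0.0, 0.883]
contact_force: [0.6, -0.7, 0.3]
grip_width: 80.0
```

```bash
python3 -c "
from h import *
go(611,-303.6,250,1.475)"
```

```text
d [272.8 140.9  32.1] [ 0.001  0.001 -0.592]
```

Emit:
{"op": "step_arm", "data": {
  "deltas": [
    [36,19,0,0,0,-0.12],
    [72,38,0,0,0,-0.24],
    [108,56,0,0,0,-0.36],
    [144,74,0,0,0,-0.48],
    [180,93,0,0,0,-0.592]
  ]
}}

```text
time: 1.68
tool_pos: [515.7, -345.5, 281.8]
tcp_rot: [3.142, 0.0, 1.476]
contact_force: [0.4, -1.4, 0.8]
grip_width: 80.5
```

```bash
python3 -c "
from h import *
go(611,-303.6,180,1.475)"
```

```text
d [ 50.7  90.9 101.8] [0.    0.    0.001]
```

Emit:
{"op": "step_arm", "data": {
  "deltas": [
    [17,30,20,0,0,0],
    [34,60,50,0,0,0],
    [50.7,90.9,85,0,0,0],
    [50.7,90.9,122,0,0,0],
    [50.7,90.9,132,0,0,0]
  ]
}}

```text
time: 2.1
tool_pos: [609.5, -302.2, 143.0]
tcp_rot: [-3.135, -0.004, 1.473]
contact_force: [-1.1, 1.1, -2.2]
grip_width: 80.2
```

```bash
python3 - <<'E'
from h import *
go(611,-303.6,95.5,1.475)
a=bot.capture("scene");b=bot.capture("top")
f=lambda p,r,c:cv2.resize(p["color"][r:r+80,c:c+80,::-1],(400,400),interpolation=cv2.INTER_CUBIC)
cv2.imwrite("pics/d.png",cv2.convertScaleAbs(np.hstack([f(a,215,330),f(b,122,396)]),alpha=1.6,beta=20))
E
```

```text
d [-1.4  2.  47.4] [-0.007 -0.004 -0.002]
```

View pics/d.png

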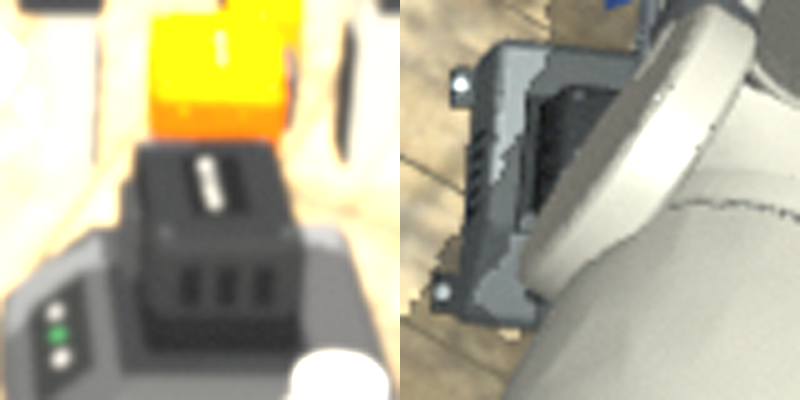

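The fingers straddle the pack head in the scene view, with the gaps on both sides clear. The LED strip is at crop (209,183), so I'll check it against the estimate.

```bash
python3 - <<'E'
from h import *
np.set_printoptions(precision=2,suppress=True)
a=bot.capture("scene"); C=np.array([611,-303.6,0]); yw=np.radians(-5.5)
R=np.array([[np.cos(yw),-np.sin(yw)],[np.sin(yw),np.cos(yw)]])
L=[(-1.5,y) for y in(12,4,-4,-12)]+[(0,0),(-20,30),(20,30),(-20,-30),(20,-30)]
X=[[*(C[:2]+R@np.array(l)),106] for l in L]
im=cv2.resize(a["color"][235:285,345:395,::-1],(600,600),interpolation=cv2.INTER_CUBIC); im=cv2.convertScaleAbs(im,alpha=2.5,beta=20)
def mark(P,col):
    for u,v in (proj(a,P)-[345,235]+.5)*12: cv2.drawMarker(im,(int(u),int(v)),col,0,14,1)
mark(X,(0,0,255))
box=[(-26,-37),(26,-37),(26,37),(-26,37)]
B=[[*(C[:2]+R@np.array(l)),z] for z in(62,106) for l in box]; mark(B,(0,255,0))
cv2.imwrite("pics/e.png",im)
E
```

```text
(no output)
```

View pics/e.png

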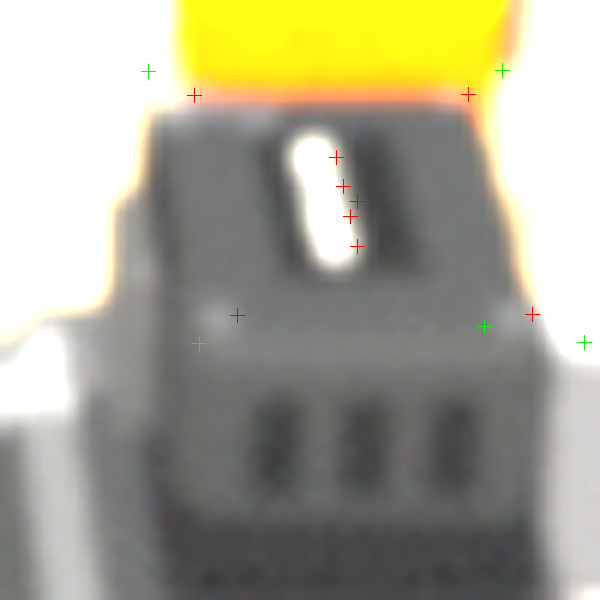

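```bash
python3 - <<'E'
from h import *
go(609.5,-303.6,95.5,1.475)
E
```

```text
d [ 1.4  0.4 52.7] [-0.003 -0.001 -0.005]
```

Emit:
{"op": "step_arm", "data": {
  "deltas": [
    [0,-1.5,20,0,0,0],
    [0,-1.5,40,0,0,0],
    [0,-1.5,50,0,0,0],
    [0,-1.5,54,0,0,0],
    [0,-1.5,54,0,0,0]
  ]
}}

```text
time: 2.67
tool_pos: [608.1, -305.9, 96.4]
tcp_rot: [3.141, 0.0, 1.469]
contact_force: [-0.3, -0.2, -0.4]
grip_width: 80.2
```

Emit:
{"op": "step_arm", "data": {
  "deltas": [
    [0,0,0,0,0,0],
    [0,0,0,0,0,0],
    [0,0,0,0,0,0]
  ]
}}

```text
time: 2.92
tool_pos: [608.6, -305.8, 97.2]
tcp_rot: [3.14, 0.001, 1.47]
contact_force: [0.1, 0.3, 0.4]
grip_width: 80.2
```

```bash
python3 - <<'E'
from h import *
go(609.5,-303.6,95.5,1.475); go(609.5,-303.6,95.5,1.475)
a=bot.capture("scene")
im=cv2.resize(a["color"][215:295,325:425,::-1],(800,640),interpolation=cv2.INTER_CUBIC)[:600]; cv2.imwrite("pics/f.png",cv2.convertScaleAbs(im,alpha=1.8,beta=20))
go(609.5,-303.6,95.5,1.475)
E
```

```text
d [2.2 0.7 1.7] [ 0.002  0.001 -0.005]
d [2.2 0.7 1.7] [ 0.002  0.001 -0.005]
d [2.2 0.8 1.4] [ 0.002  0.001 -0.005]
```

View pics/f.png

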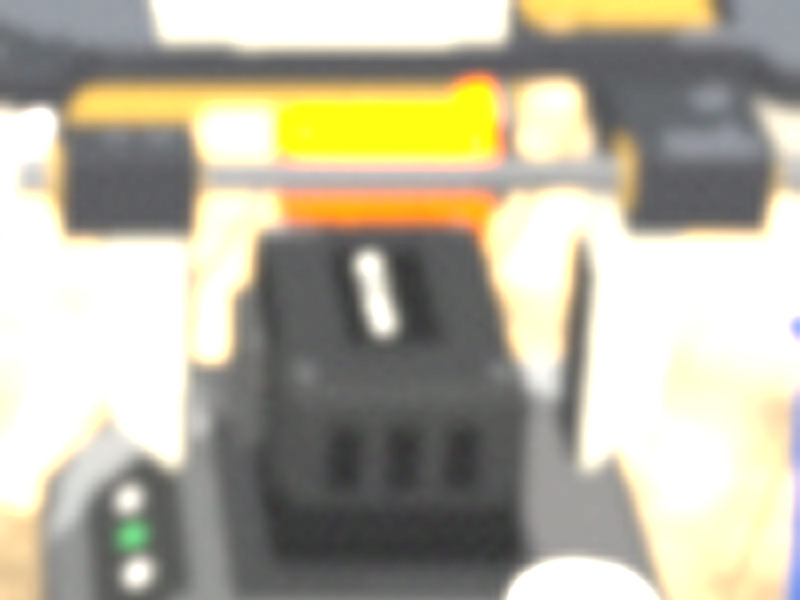

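Emit:
{"op": "step_arm", "data": {
  "deltas": [
    [1,0.5,0.8,0,0,-0.003],
    [1.5,0.5,1.5,0,0,-0.003],
    [1.5,0.5,1.5,0,0,-0.003],
    [1.5,0.5,1.5,0,0,-0.003]
  ],
  "fingers": 62
}}

```text
time: 3.3
tool_pos: [608.7, -303.8, 94.1]
tcp_rot: [-3.141, 0.0, 1.473]
contact_force: [0.1, 0.0, 0.3]
grip_width: 62.9
```

Emit:
{"op": "step_arm", "data": {
  "deltas": [
    [0,0,0,0,0,0],
    [0,0,0,0,0,0],
    [0,0,0,0,0,0]
  ],
  "fingers": 58
}}

```text
time: 3.55
tool_pos: [608.2, -303.8, 94.1]
tcp_rot: [-3.14, -0.0, 1.473]
contact_force: [-3.2, 0.8, 2.0]
grip_width: 58.1
```

Emit:
{"op": "step_arm", "data": {
  "deltas": [
    [0,0,0,0,0,0],
    [0,0,0,0,0,0],
    [0,0,0,0,0,0]
  ],
  "fingers": 56
}}

```text
time: 3.8
tool_pos: [608.6, -303.9, 94.2]
tcp_rot: [-3.141, 0.0, 1.473]
contact_force: [-2.0, 0.2, 0.2]
grip_width: 56.3
```

Emit:
{"op": "step_arm", "data": {
  "deltas": [
    [0,0,0,0,0,0],
    [0,0,0,0,0,0],
    [0,0,0,0,0,0]
  ],
  "fingers": 54.5
}}

```text
time: 4.05
tool_pos: [609.2, -303.9, 94.2]
tcp_rot: [3.14, 0.0, 1.473]
contact_force: [1.0, -0.2, -1.5]
grip_width: 54.9
```

Emit:
{"op": "step_arm", "data": {
  "deltas": [
    [0,0,0,0,0,0],
    [0,0,0,0,0,0],
    [0,0,0,0,0,0]
  ],
  "fingers": 53
}}

```text
time: 4.3
tool_pos: [608.9, -304.0, 94.2]
tcp_rot: [3.141, 0.0, 1.473]
contact_force: [0.2, 0.0, -1.0]
grip_width: 53.2
```

Emit:
{"op": "step_arm", "data": {
  "deltas": [
    [0,0,0,0,0,0],
    [0,0,0,0,0,0],
    [0,0,0,0,0,0],
    [0,0,0,0,0,0],
    [0,0,0,0,0,0]
  ],
  "fingers": 45
}}

```text
time: 4.72
tool_pos: [608.7, -304.0, 94.3]
tcp_rot: [3.141, 0.0, 1.473]
contact_force: [1.7, -0.1, -1.3]
grip_width: 52.1
```

Emit:
{"op": "step_arm", "data": {
  "deltas": [
    [0,0,-1,0,0,0],
    [0,0,-2,0,0,0],
    [0,0,-3,0,0,0]
  ]
}}

```text
time: 4.97
tool_pos: [608.6, -303.7, 96.7]
tcp_rot: [-3.141, -0.0, 1.473]
contact_force: [3.0, 0.1, -5.1]
grip_width: 52.0
```

```bash
python3 -c "
from h import *
for i in range(3):
  o=bot.get_obs();print(o['tool_pos'],o['contact_force'],o['moment'],o['grip_width']); bot.capture('top')"
```

```text
[ 608.61319833 -303.7143497    96.72734126] [ 2.96530198  0.09812067 -5.11971056] [-0.103455   -0.64409113 -0.06457817] 51.987802638124414
[ 608.62904916 -303.77008552   97.06991187] [ 1.20642908 -0.71251937 -4.22085887] [-0.0408098  -0.58993572 -0.0100004 ] 51.71127225778909
[ 608.62885144 -303.7465025    97.06336743] [ 1.49116255 -0.41315023 -4.03621286] [-0.04649879 -0.53187916 -0.06221525] 51.60602561165428
```

Emit:
{"op": "step_arm", "data": {
  "deltas": [
    [0,0,-5,0,0,0],
    [0,0,-12,0,0,0],
    [0,0,-20,0,0,0],
    [0,0,-30,0,0,0],
    [0,0,-40,0,0,0]
  ]
}}

```text
time: 5.53
tool_pos: [608.1, -303.9, 138.6]
tcp_rot: [-3.14, 0.0, 1.473]
contact_force: [-0.0, -0.0, -2.5]
grip_width: 52.1
```

Emit:
{"op": "step_arm", "data": {
  "deltas": [
    [0,0,-20,0,0,0],
    [0,0,-45,0,0,0],
    [0,0,-75,0,0,0],
    [0,0,-105,0,0,0],
    [0,0,-125,0,0,0]
  ]
}}

```text
time: 5.95
tool_pos: [608.4, -304.1, 267.0]
tcp_rot: [3.139, 0.002, 1.473]
contact_force: [0.6, -0.3, -3.1]
grip_width: 52.2
```

```bash
python3 - <<'E'
from h import *
go(618,229,260,1.904)
print(bot.get_obs())
p=bot.capture("scene"); C=np.array([618.65,229.3]); yw=np.radians(19.1)
R=np.array([[np.cos(yw),-np.sin(yw)],[np.sin(yw),np.cos(yw)]])
im=cv2.resize(p["color"][143:203,300:380,::-1],(800,600),interpolation=cv2.INTER_CUBIC); im=cv2.convertScaleAbs(im,alpha=1.8,beta=20)
def mark(L,z,col):
    X=[[*(C+R@np.array(l)),z] for l in L]
    for u,v in (proj(p,X)-[300,143]+.5)*10: cv2.drawMarker(im,(int(u),int(v)),col,0,14,1)
mark([(x,y) for x in(-28,28) for y in(-41,41)],95,(0,0,255))
mark([(x,y) for x in(-19,19) for y in(-24,24)],95,(0,255,0))
mark([(x,y) for x in(-32,32) for y in(-47.5,47.5)],95,(255,255,0))
cv2.imwrite("pics/g.png",im)
E
```

```text
d [531.5 -42.7   5.7] [ 0.002  0.003 -0.431]
{'time': 5.95, 'joint_positions': array([-5.75813669e-01,  6.32292725e-01,  1.00383563e+00, -7.03892065e-04,
        1.50201266e+00, -4.77591378e-01]), 'dq': array([ 0.00222261, -0.09849752, -0.41908373, -0.00081949,  0.52255703,
       -0.00107148]), 'tau': array([-4.78166132e-02, -5.87850201e+01, -2.49855548e+01,  3.82124120e-02,
       -2.10814294e-01, -2.91208511e-03]), 'tool_pos': array([ 608.42341538, -304.14678105,  266.97632365]), 'tcp_rot': array([3.13885009e+00, 2.21030442e-03, 1.47261817e+00]), 'contact_force': array([ 0.57805339, -0.30703108, -3.14309718]), 'moment': array([-0.09007946, -0.15111152, -0.00894272]), 'grip_width': 52.19196066365404}
```

View pics/g.png

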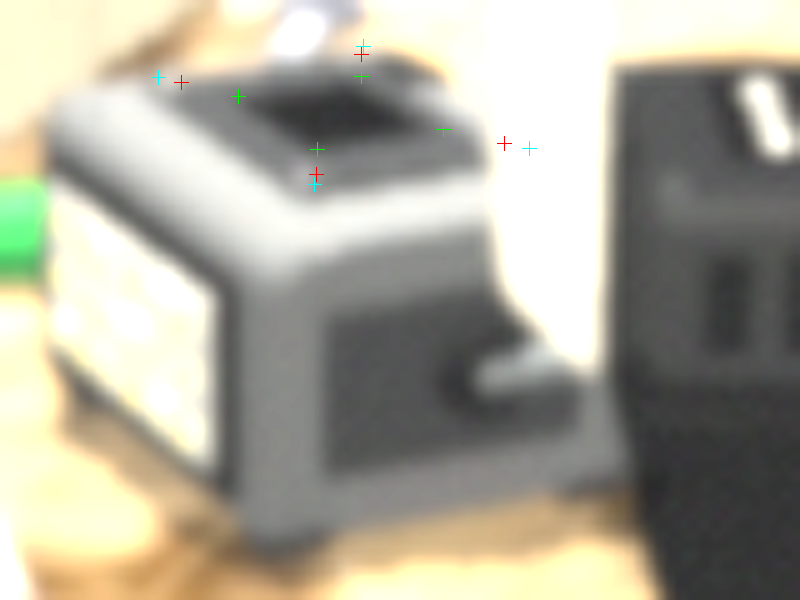

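The scene view shows the lamp bay opening around crop (330,115), about 1 px left of the top-camera estimate. The pack hangs clear at the right. Next is the traverse.

Emit:
{"op": "step_arm", "data": {
  "deltas": [
    [15,-1,0,0,0,0],
    [45,-4,0,0,0,0],
    [80,-7,0,0,0,0],
    [118,-10,0,0,0,0],
    [156,-13,0,0,0,0]
  ]
}}

```text
time: 6.42
tool_pos: [609.5, -145.4, 260.7]
tcp_rot: [-3.138, -0.001, 1.472]
contact_force: [0.8, 0.3, -3.7]
grip_width: 51.7
```

Emit:
{"op": "step_arm", "data": {
  "deltas": [
    [38,-3,0,0,0,0],
    [76,-6,0,0,0,0],
    [114,-9,0,0,0,0],
    [152,-12,0,0,0,0],
    [190,-15,0,0,0,0]
  ]
}}

```text
time: 6.83
tool_pos: [613.1, 45.5, 261.0]
tcp_rot: [-3.138, 0.0, 1.473]
contact_force: [1.1, -0.6, -4.1]
grip_width: 51.8
```

Emit:
{"op": "step_arm", "data": {
  "deltas": [
    [38,-3,0,0,0,-0.07],
    [76,-6,0,0,0,-0.16],
    [112,-9,0,0,0,-0.25],
    [145,-12,0,0,0,-0.34],
    [170,-14,0,0,0,-0.431]
  ]
}}

```text
time: 7.25
tool_pos: [615.4, 217.0, 260.7]
tcp_rot: [-3.138, -0.001, 1.91]
contact_force: [-0.3, -0.4, -4.0]
grip_width: 51.6
```

Emit:
{"op": "step_arm", "data": {
  "deltas": [
    [0,0,0,0,0,0],
    [0,0,0,0,0,0],
    [0,0,0,0,0,0]
  ]
}}

```text
time: 7.5
tool_pos: [616.5, 213.4, 261.1]
tcp_rot: [-3.139, 0.0, 1.903]
contact_force: [-0.0, -0.3, -4.1]
grip_width: 51.8
```

```bash
python3 -c "
from h import *
go(616.75,229.2,180,1.904);bot.capture('top');go(616.75,229.2,180,1.904)
o=bot.get_obs();print(o['tool_pos'],o['tcp_rot'],o['contact_force'],o['grip_width'])"
```

```text
d [14.9  5.6 81.1] [-0.003  0.    -0.001]
d [15.5  5.4 81.4] [-0.002  0.    -0.002]
[616.82246448 212.8779589  261.43947971] [-3.13957053e+00  4.11771739e-04  1.90234821e+00] [-0.5308452  -0.50380791 -3.37967335] 51.73115409722799
```

Emit:
{"op": "step_arm", "data": {
  "deltas": [
    [8,3,15,0,0,0],
    [15.3,5.5,40,0,0,0],
    [15.3,5.5,65,0,0,0],
    [15.3,5.5,78,0,0,0],
    [15.3,5.5,81,0,0,0]
  ]
}}

```text
time: 7.97
tool_pos: [616.0, 228.2, 177.6]
tcp_rot: [-3.135, -0.0, 1.901]
contact_force: [-1.0, -0.8, -5.0]
grip_width: 51.7
```

Emit:
{"op": "step_arm", "data": {
  "deltas": [
    [0,0,0,0,0,0],
    [0,0,0,0,0,0],
    [0,0,0,0,0,0]
  ]
}}

```text
time: 8.22
tool_pos: [618.5, 229.6, 182.9]
tcp_rot: [3.139, 0.0, 1.903]
contact_force: [-0.7, 0.6, -3.4]
grip_width: 51.7
```

```bash
python3 - <<'E'
from h import *
p=bot.capture("scene"); cv2.imwrite("pics/scene_h.png",p["color"][...,::-1])
o=bot.get_obs(); T=o["tool_pos"]; ps=o["tcp_rot"][2]; print(T,o["tcp_rot"],o["contact_force"])
yw=ps-np.pi/2; R=np.array([[np.cos(yw),-np.sin(yw)],[np.sin(yw),np.cos(yw)]])
C=T[:2]+R@[.25,0]; z0=T[2]-68.3
im=cv2.resize(p["color"][125:200,300:400,::-1],(800,600),interpolation=cv2.INTER_CUBIC); im=cv2.convertScaleAbs(im,alpha=2,beta=20)
def mark(L,z,col,C=C):
    X=[[*(C+R@np.array(l)),z] for l in L]
    for u,v in (proj(p,X)-[300,125]+.5)*8: cv2.drawMarker(im,(int(u),int(v)),col,0,14,1)
st=[(x,y) for x in(-18,18) for y in(-23,23)]; hd=[(x,y) for x in(-26,26) for y in(-37,37)]
mark(st,z0,(0,255,0)); mark(hd,z0+36,(0,0,255)); mark(hd,z0+80,(0,0,255))
mark([(x,y) for x in(-32,32) for y in(-47.5,47.5)],95,(255,255,0),np.array([617,229.3]))
cv2.imwrite("pics/i.png",im)
E
```

```text
[618.38103559 229.74642762 182.89589417] [3.13873856e+00 4.00814995e-04 1.90307590e+00] [ 0.29288626  0.23363114 -3.44358149]
```

View pics/i.png

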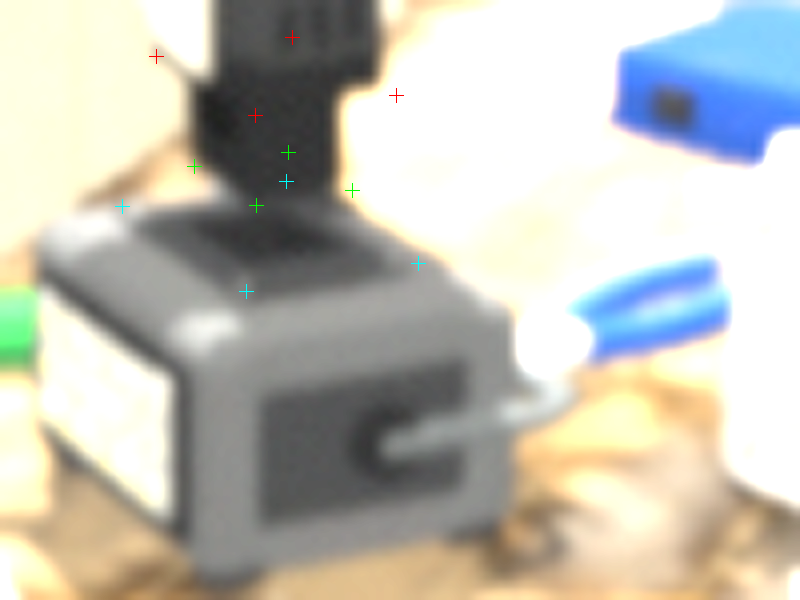

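The stem hangs just above the bay. Its observed stem edges sit about 2 px left of the projected markers, and the flange sits about 2.5 px left, so camera bias dominates. I'll look closer to get the relative offset.

```bash
python3 - <<'E'
from h import *
p=bot.capture("scene"); r0,c0=146,312
g=p["color"][r0:r0+42,c0:c0+56,::-1]
im=cv2.resize(g,(784,588),interpolation=cv2.INTER_LINEAR); im=np.clip(255*(im/150.)**.6,0,255).astype(np.uint8)
for i in range(0,56,5): im[::8,i*14+7]=(0,255,255); cv2.putText(im,str(c0+i),(i*14,10),0,.35,(0,0,255),1)
for j in range(0,42,5): im[j*14+7,::8]=(0,255,255); cv2.putText(im,str(r0+j),(0,j*14+11),0,.35,(0,0,255),1)
cv2.imwrite("pics/j.png",im)
o=bot.get_obs(); T=o["tool_pos"]; yw=o["tcp_rot"][2]-np.pi/2; R=np.array([[np.cos(yw),-np.sin(yw)],[np.sin(yw),np.cos(yw)]])
print(T)
C=T[:2]+R@[.25,0]
for n,c,L,z in(("stem",C,[(-18,-23),(18,-23),(-18,23)],T[2]-68.3),("flange",np.array([617,229.3]),[(-32,-47.5),(32,-47.5),(-32,47.5)],95),("well",np.array([617,229.3]),[(-19,-24),(19,-24),(-19,24),(19,24)],95)):
    print(n,proj(p,[[*(c+R@np.array(l)),z] for l in L]).round(1).tolist())
E
```

```text
[618.22632176 229.85551489 182.72209249]
stem [[331.5, 150.3], [343.5, 148.4], [323.8, 145.3]]
flange [[330.3, 160.9], [351.8, 157.4], [314.8, 150.3]]
well [[330.7, 157.5], [343.3, 155.4], [322.7, 152.1], [335.0, 150.2]]
```

View pics/j.png

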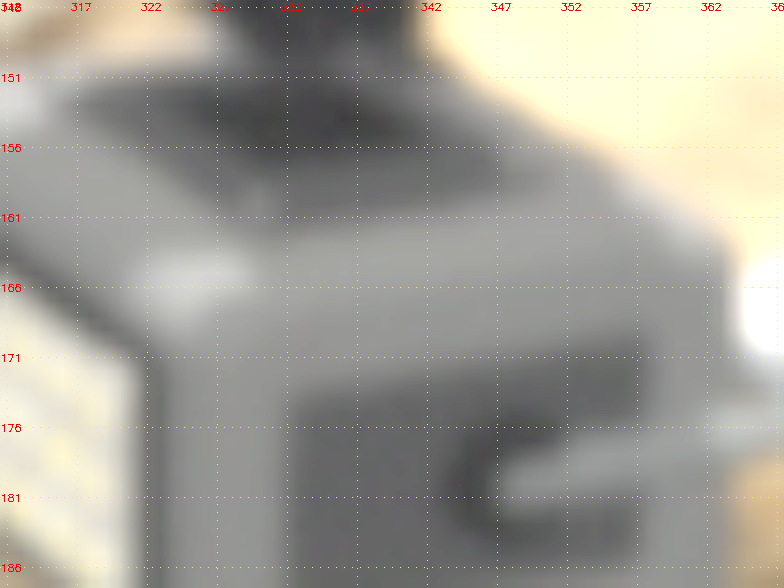

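The flange near corner shows at about (330,161) and the right corner at about (350,158). The stem's right edge is at about u=342, so relative to the stem the bay centre is near x≈617–618. Now a gentle descent, feeling for contact.

Emit:
{"op": "step_arm", "data": {
  "deltas": [
    [-0.3,-0.8,4,0,0,0],
    [-0.3,-0.8,9,0,0,0],
    [-0.3,-0.8,13,0,0,0],
    [-0.3,-0.8,15,0,0,0]
  ]
}}

```text
time: 8.65
tool_pos: [616.5, 229.4, 165.1]
tcp_rot: [-3.14, -0.0, 1.904]
contact_force: [-0.3, 0.0, -3.0]
grip_width: 52.0
```

Emit:
{"op": "step_arm", "data": {
  "deltas": [
    [0,0,0.7,0,0,0],
    [0,0,1.4,0,0,0],
    [0,0,2,0,0,0],
    [0,0,2,0,0,0]
  ]
}}

```text
time: 8.98
tool_pos: [617.0, 229.5, 164.1]
tcp_rot: [3.142, 0.0, 1.904]
contact_force: [-0.8, 0.2, -3.4]
grip_width: 51.9
```

Emit:
{"op": "step_arm", "data": {
  "deltas": [
    [0,0,0.7,0,0,0],
    [0,0,1.4,0,0,0],
    [0,0,2,0,0,0],
    [0,0,2,0,0,0]
  ]
}}

```text
time: 9.32
tool_pos: [616.9, 229.4, 162.1]
tcp_rot: [-3.141, 0.0, 1.904]
contact_force: [-0.6, 0.6, -3.2]
grip_width: 52.0
```

Emit:
{"op": "step_arm", "data": {
  "deltas": [
    [0,0,0.5,0,0,0],
    [0,0,1,0,0,0],
    [0,0,1.5,0,0,0],
    [0,0,1.5,0,0,0]
  ]
}}

```text
time: 9.65
tool_pos: [617.1, 229.5, 160.7]
tcp_rot: [3.141, 0.0, 1.904]
contact_force: [0.6, -0.2, -3.2]
grip_width: 51.6
```

Emit:
{"op": "step_arm", "data": {
  "deltas": [
    [0,0,0.5,0,0,0],
    [0,0,1,0,0,0],
    [0,0,1.5,0,0,0],
    [0,0,1.5,0,0,0]
  ]
}}

```text
time: 9.98
tool_pos: [617.3, 229.6, 159.4]
tcp_rot: [3.14, 0.0, 1.904]
contact_force: [1.9, 1.6, -3.3]
grip_width: 52.1
```

Emit:
{"op": "step_arm", "data": {
  "deltas": [
    [0,0.4,0.7,0,0,0],
    [0,0.4,1.4,0,0,0],
    [0,0.4,2,0,0,0],
    [0,0.4,2,0,0,0]
  ]
}}

```text
time: 10.32
tool_pos: [617.6, 229.6, 157.1]
tcp_rot: [3.141, 0.0, 1.904]
contact_force: [3.0, 1.2, -4.0]
grip_width: 51.6
```

Emit:
{"op": "step_arm", "data": {
  "deltas": [
    [0,0,1,0,0,0],
    [0,0,2,0,0,0],
    [0,0,3,0,0,0],
    [0,0,3,0,0,0]
  ]
}}

```text
time: 10.65
tool_pos: [617.6, 229.6, 154.1]
tcp_rot: [3.141, 0.0, 1.904]
contact_force: [4.5, 0.6, -2.9]
grip_width: 51.9
```

Emit:
{"op": "step_arm", "data": {
  "deltas": [
    [0,0.4,0,0,0,0],
    [0,0.8,0,0,0,0],
    [0,0.8,0,0,0,0],
    [0,0.8,0,0,0,0]
  ]
}}

```text
time: 10.98
tool_pos: [617.7, 229.7, 153.9]
tcp_rot: [-3.14, 0.0, 1.904]
contact_force: [1.6, 0.3, -2.9]
grip_width: 51.9
```

```bash
python3 -c "
from h import *
for i in range(3):
  o=bot.get_obs();print(o['tool_pos'],o['contact_force'],o['moment'],o['grip_width']); bot.capture('top')"
```

```text
[617.72638237 229.67168031 153.92820011] [ 1.59919073  0.25386369 -2.85577815] [-0.06293794 -0.40462924 -0.03087242] 51.88477058911796
[617.73714014 229.66870235 153.94311052] [ 1.47685074 -0.35635254 -2.99046016] [-0.07625697 -0.44363627 -0.02059661] 51.83792341623109
[617.7537083  229.67853896 153.96533181] [ 1.85254347 -0.90860627 -3.12922262] [-0.12955059 -0.36123831 -0.00555633] 51.9417039070072
```

Emit:
{"op": "step_arm", "data": {
  "deltas": [
    [0,0.3,1,0,0,0],
    [0,0.3,2,0,0,0],
    [0,0.3,3,0,0,0],
    [0,0.3,4,0,0,0],
    [0,0.3,4,0,0,0]
  ]
}}

```text
time: 11.55
tool_pos: [618.1, 229.8, 149.7]
tcp_rot: [-3.141, 0.0, 1.904]
contact_force: [1.1, -0.2, -4.6]
grip_width: 51.8
```

Emit:
{"op": "step_arm", "data": {
  "deltas": [
    [0,0,1,0,0,0],
    [0,0,2,0,0,0],
    [0,0,3,0,0,0],
    [0,0,4,0,0,0],
    [0,0,4,0,0,0]
  ]
}}

```text
time: 11.97
tool_pos: [618.3, 229.9, 145.9]
tcp_rot: [-3.141, 0.0, 1.904]
contact_force: [1.4, -0.6, -4.7]
grip_width: 52.0
```

Emit:
{"op": "step_arm", "data": {
  "deltas": [
    [0,0.2,1,0,0,0],
    [0,0.2,2,0,0,0],
    [0,0.2,3,0,0,0],
    [0,0.2,4,0,0,0],
    [0,0.2,4,0,0,0]
  ]
}}

```text
time: 12.38
tool_pos: [618.5, 230.0, 141.9]
tcp_rot: [-3.141, 0.0, 1.904]
contact_force: [0.8, 0.4, -4.2]
grip_width: 51.5
```

Emit:
{"op": "step_arm", "data": {
  "deltas": [
    [0,0,1,0,0,0],
    [0,0,2,0,0,0],
    [0,0,3,0,0,0],
    [0,0,4,0,0,0],
    [0,0,4,0,0,0]
  ]
}}

```text
time: 12.8
tool_pos: [618.5, 230.0, 137.9]
tcp_rot: [-3.141, 0.0, 1.904]
contact_force: [1.2, -1.8, -4.2]
grip_width: 51.5
```

Emit:
{"op": "step_arm", "data": {
  "deltas": [
    [0,0,1,0,0,0],
    [0,0,2,0,0,0],
    [0,0,3,0,0,0],
    [0,0,4,0,0,0],
    [0,0,4,0,0,0]
  ]
}}

```text
time: 13.22
tool_pos: [618.5, 230.0, 133.9]
tcp_rot: [-3.141, 0.0, 1.904]
contact_force: [1.5, -2.7, -4.1]
grip_width: 51.7
```

Emit:
{"op": "step_arm", "data": {
  "deltas": [
    [0,0,0.7,0,0,0],
    [0,0,1.4,0,0,0],
    [0,0,2,0,0,0],
    [0,0,2,0,0,0]
  ]
}}

```text
time: 13.55
tool_pos: [618.6, 230.0, 132.9]
tcp_rot: [3.141, 0.0, 1.904]
contact_force: [-1.6, -2.2, 2.7]
grip_width: 51.7
```

Emit:
{"op": "step_arm", "data": {
  "deltas": [
    [0,0,0.7,0,0,0],
    [0,0,1.4,0,0,0],
    [0,0,2,0,0,0],
    [0,0,2,0,0,0]
  ]
}}

```text
time: 13.88
tool_pos: [618.6, 230.0, 130.5]
tcp_rot: [3.141, 0.0, 1.904]
contact_force: [-1.8, -3.1, 4.3]
grip_width: 51.8
```

Emit:
{"op": "step_arm", "data": {
  "deltas": [
    [0,0,0.5,0,0,0],
    [0,0,1,0,0,0],
    [0,0,1.5,0,0,0],
    [0,0,1.5,0,0,0]
  ]
}}

```text
time: 14.22
tool_pos: [618.6, 230.0, 129.2]
tcp_rot: [3.141, 0.0, 1.904]
contact_force: [-2.2, -3.4, 6.2]
grip_width: 51.5
```

Emit:
{"op": "step_arm", "data": {
  "deltas": [
    [0,0,0.5,0,0,0],
    [0,0,1,0,0,0],
    [0,0,1.5,0,0,0],
    [0,0,1.5,0,0,0]
  ]
}}

```text
time: 14.55
tool_pos: [618.7, 230.0, 127.9]
tcp_rot: [3.141, 0.0, 1.904]
contact_force: [-2.0, -3.0, 7.6]
grip_width: 51.7
```

Emit:
{"op": "step_arm", "data": {
  "deltas": [
    [0,0,0.4,0,0,0],
    [0,0,0.8,0,0,0],
    [0,0,0.8,0,0,0]
  ]
}}

```text
time: 14.8
tool_pos: [618.6, 230.0, 127.2]
tcp_rot: [3.141, 0.0, 1.904]
contact_force: [-3.0, -3.6, 7.8]
grip_width: 51.7
```

Emit:
{"op": "step_arm", "data": {
  "deltas": [
    [0,0,0.4,0,0,0],
    [0,0,0.8,0,0,0],
    [0,0,0.8,0,0,0]
  ]
}}

```text
time: 15.05
tool_pos: [618.7, 230.0, 127.2]
tcp_rot: [3.14, 0.0, 1.904]
contact_force: [-4.9, -3.6, 11.6]
grip_width: 52.0
```

Emit:
{"op": "step_arm", "data": {
  "deltas": [
    [0,0,0.4,0,0,0],
    [0,0,0.8,0,0,0],
    [0,0,0.8,0,0,0]
  ]
}}

```text
time: 15.3
tool_pos: [618.7, 230.0, 127.1]
tcp_rot: [3.14, 0.0, 1.904]
contact_force: [-5.7, -4.7, 15.2]
grip_width: 51.9
```

Emit:
{"op": "step_arm", "data": {
  "deltas": [
    [0,0,0,0,0,0],
    [0,0,0,0,0,0],
    [0,0,0,0,0,0],
    [0,0,0,0,0,0]
  ],
  "fingers": 70
}}

```text
time: 15.63
tool_pos: [618.5, 230.4, 124.2]
tcp_rot: [-3.141, -0.0, 1.904]
contact_force: [-0.3, 0.2, -0.3]
grip_width: 68.9
```

Emit:
{"op": "step_arm", "data": {
  "deltas": [
    [0,0,-20,0,0,0],
    [0,0,-50,0,0,0],
    [0,0,-75,0,0,0],
    [0,0,-80,0,0,0],
    [0,0,-80,0,0,0]
  ],
  "fingers": 80
}}

```text
time: 16.05
tool_pos: [619.5, 230.5, 206.8]
tcp_rot: [3.137, 0.0, 1.904]
contact_force: [-1.0, 0.4, -0.5]
grip_width: 80.2
```

```bash
python3 - <<'E'
from h import *
p=bot.capture("scene"); o=bot.get_obs(); T=o["tool_pos"]; print(T,o["contact_force"],o["grip_width"])
im=cv2.resize(p["color"][125:200,300:400,::-1],(800,600),interpolation=cv2.INTER_CUBIC); im=np.clip(255*(im/170.)**.6,0,255).astype(np.uint8)
yw=1.904-np.pi/2; R=np.array([[np.cos(yw),-np.sin(yw)],[np.sin(yw),np.cos(yw)]]); C=np.array([618.7,230.])
for z,col in((59,(0,0,255)),(65,(0,255,0))):
  X=[[*(C+R@np.array(l)),z+h] for l in((-26,-37),(26,-37),(-26,37)) for h in(36,80)]
  for u,v in (proj(p,X)-[300,125]+.5)*8: cv2.drawMarker(im,(int(u),int(v)),col,0,14,1)
cv2.imwrite("pics/k.png",im)
E
```

```text
[618.66322606 230.1917467  204.76948741] [ 0.23612633  0.38010902 -1.39011173] 80.01745910194866
```

View pics/k.png

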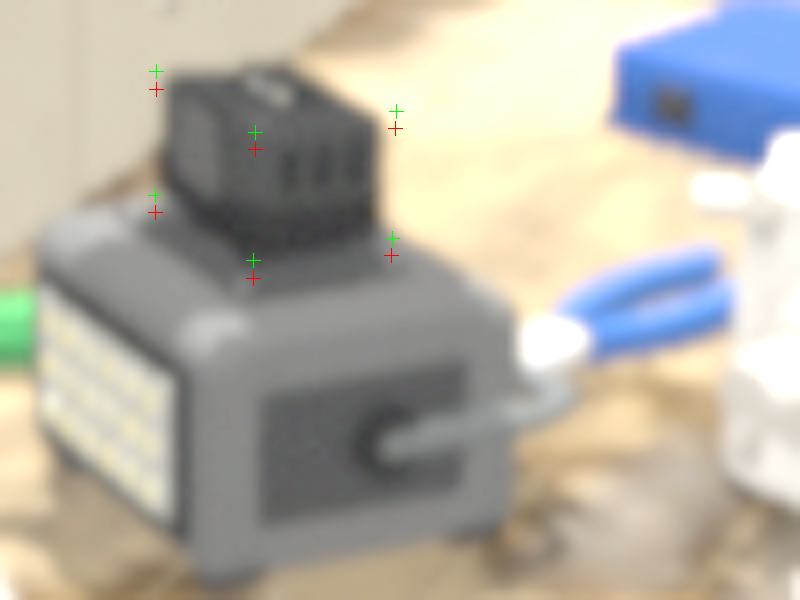

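The pack stands in the bay, but the view cannot tell whether it is at home or 6 mm high: the observed corner at (378,118) lies between the two sets of markers. I'll feel it by pressing gently on the head with closed fingers.

Emit:
{"op": "step_arm", "data": {
  "deltas": [
    [0,0,0,0,0,0],
    [0,0,5,0,0,0],
    [0,0,15,0,0,0],
    [0,0,25,0,0,0],
    [0,0,28,0,0,0]
  ],
  "fingers": 8
}}

```text
time: 16.52
tool_pos: [617.2, 229.7, 173.2]
tcp_rot: [-3.136, -0.0, 1.904]
contact_force: [-0.4, 0.3, 0.4]
grip_width: 51.2
```

Emit:
{"op": "step_arm", "data": {
  "deltas": [
    [0,0,0,0,0,0],
    [0,0,0,0,0,0],
    [0,0,0,0,0,0],
    [0,0,1,0,0,0],
    [0,0,2,0,0,0]
  ]
}}

```text
time: 16.93
tool_pos: [618.8, 230.1, 175.3]
tcp_rot: [3.14, 0.0, 1.904]
contact_force: [-1.1, 0.5, 0.2]
grip_width: 18.1
```

Emit:
{"op": "step_arm", "data": {
  "deltas": [
    [0,0,0.7,0,0,0],
    [0,0,1.4,0,0,0],
    [0,0,2,0,0,0],
    [0,0,2,0,0,0]
  ]
}}

```text
time: 17.27
tool_pos: [618.5, 230.0, 172.6]
tcp_rot: [-3.141, 0.0, 1.904]
contact_force: [-0.4, -1.1, -0.3]
grip_width: 8.0
```

Emit:
{"op": "step_arm", "data": {
  "deltas": [
    [0,0,0.7,0,0,0],
    [0,0,1.4,0,0,0],
    [0,0,2,0,0,0],
    [0,0,2,0,0,0]
  ]
}}

```text
time: 17.6
tool_pos: [618.5, 230.0, 170.7]
tcp_rot: [-3.142, 0.0, 1.904]
contact_force: [-0.6, -0.2, -0.1]
grip_width: 8.0
```

Emit:
{"op": "step_arm", "data": {
  "deltas": [
    [0,0,0.7,0,0,0],
    [0,0,1.4,0,0,0],
    [0,0,2,0,0,0],
    [0,0,2,0,0,0]
  ]
}}

```text
time: 17.93
tool_pos: [618.7, 230.0, 170.3]
tcp_rot: [3.14, 0.0, 1.904]
contact_force: [-2.2, -1.8, 7.6]
grip_width: 8.1
```

Emit:
{"op": "step_arm", "data": {
  "deltas": [
    [0,0,0.7,0,0,0],
    [0,0,1.4,0,0,0],
    [0,0,2,0,0,0],
    [0,0,2,0,0,0]
  ]
}}

```text
time: 18.27
tool_pos: [618.7, 230.0, 168.8]
tcp_rot: [3.14, 0.0, 1.904]
contact_force: [-3.5, -1.4, 10.6]
grip_width: 7.6
```

Emit:
{"op": "step_arm", "data": {
  "deltas": [
    [0,0,0.7,0,0,0],
    [0,0,1.4,0,0,0],
    [0,0,2,0,0,0],
    [0,0,2,0,0,0]
  ]
}}

```text
time: 18.6
tool_pos: [618.6, 230.0, 167.2]
tcp_rot: [3.14, 0.0, 1.904]
contact_force: [-4.7, -0.8, 13.0]
grip_width: 8.0
```

Emit:
{"op": "step_arm", "data": {
  "deltas": [
    [0,0,0.7,0,0,0],
    [0,0,1.4,0,0,0],
    [0,0,2,0,0,0],
    [0,0,2,0,0,0]
  ]
}}

```text
time: 18.93
tool_pos: [618.6, 230.0, 165.5]
tcp_rot: [3.14, 0.001, 1.904]
contact_force: [-5.2, -2.6, 13.7]
grip_width: 8.2
```

Emit:
{"op": "step_arm", "data": {
  "deltas": [
    [0,0,0.7,0,0,0],
    [0,0,1.4,0,0,0],
    [0,0,2,0,0,0],
    [0,0,2,0,0,0]
  ]
}}

```text
time: 19.27
tool_pos: [618.5, 230.0, 164.5]
tcp_rot: [3.139, 0.001, 1.904]
contact_force: [-7.8, -2.3, 18.0]
grip_width: 8.2
```

Emit:
{"op": "step_arm", "data": {
  "deltas": [
    [0,0,0.7,0,0,0],
    [0,0,1.2,0,0,0],
    [0,0,1.2,0,0,0]
  ]
}}

```text
time: 19.52
tool_pos: [618.5, 230.0, 164.4]
tcp_rot: [3.138, 0.001, 1.904]
contact_force: [-9.3, -1.7, 24.8]
grip_width: 8.1
```

Emit:
{"op": "step_arm", "data": {
  "deltas": [
    [0,0,0.4,0,0,0],
    [0,0,0.8,0,0,0],
    [0,0,0.8,0,0,0],
    [0,0,0.8,0,0,0]
  ]
}}

```text
time: 19.85
tool_pos: [618.5, 230.0, 164.3]
tcp_rot: [3.138, 0.001, 1.904]
contact_force: [-10.6, -3.5, 27.7]
grip_width: 7.5
```

Emit:
{"op": "step_arm", "data": {
  "deltas": [
    [0,0,-1,0,0,0],
    [0,0,-2,0,0,0],
    [0,0,-3,0,0,0],
    [0,0,-3,0,0,0]
  ]
}}

```text
time: 20.18
tool_pos: [618.5, 230.0, 164.5]
tcp_rot: [3.14, 0.0, 1.904]
contact_force: [-5.4, -1.2, 15.1]
grip_width: 8.2
```

Emit:
{"op": "step_arm", "data": {
  "deltas": [
    [0,0,-0.7,0,0,0],
    [0,0,-1.4,0,0,0],
    [0,0,-2,0,0,0],
    [0,0,-2,0,0,0]
  ]
}}

```text
time: 20.52
tool_pos: [618.5, 230.0, 165.1]
tcp_rot: [3.141, 0.0, 1.904]
contact_force: [-2.9, -1.0, 7.8]
grip_width: 7.7
```

Emit:
{"op": "step_arm", "data": {
  "deltas": [
    [0,0,-0.7,0,0,0],
    [0,0,-1.4,0,0,0],
    [0,0,-2,0,0,0],
    [0,0,-2,0,0,0]
  ]
}}

```text
time: 20.85
tool_pos: [618.7, 230.1, 165.7]
tcp_rot: [3.141, 0.0, 1.904]
contact_force: [-0.2, 0.4, 1.2]
grip_width: 8.2
```

The contact is now lost at 165.7 mm, not 170.5, so the pack stays down and is latched. I'll retract and make a final check.

Emit:
{"op": "step_arm", "data": {
  "deltas": [
    [0,0,-5,0,0,0],
    [0,0,-20,0,0,0],
    [0,0,-45,0,0,0],
    [0,0,-75,0,0,0],
    [0,0,-100,0,0,0]
  ]
}}

```text
time: 21.27
tool_pos: [618.6, 230.0, 267.5]
tcp_rot: [3.141, 0.0, 1.904]
contact_force: [0.7, 0.4, 0.4]
grip_width: 8.4
```

Emit:
{"op": "step_arm", "data": {
  "deltas": [
    [0,-30,-20,0,0,0],
    [0,-65,-30,0,0,0],
    [0,-100,-30,0,0,0],
    [0,-130,-30,0,0,0],
    [0,-150,-30,0,0,0]
  ]
}}

```text
time: 21.68
tool_pos: [474.3, 180.3, 296.4]
tcp_rot: [3.142, 0.0, 1.904]
contact_force: [2.0, 0.8, 1.1]
grip_width: 8.1
```

```bash
python3 - <<'E'
from h import *
p=bot.capture("scene"); q=bot.capture("top"); o=bot.get_obs(); print(o["time"],o["tool_pos"],o["contact_force"])
f=lambda im,r,c:np.clip(255*(cv2.resize(im[r:r+60,c:c+80],(400,300),interpolation=cv2.INTER_CUBIC)/170.)**.6,0,255)
k=cv2.imread("pics/k.png"); k=cv2.resize(k,None,fx=.625,fy=.625)[:300,:400]
im=p["color"][...,::-1]; t=q["color"][...,::-1]
big=np.clip(255*(cv2.resize(im[120:320,180:440],(400,300))/220.)**.8,0,255)
cv2.imwrite("pics/l.png",np.vstack([np.hstack([f(im,125,300),k]),np.hstack([f(t,118,170),cv2.resize(t[80:300,150:470],(400,300))])]))
a=cv2.imread("pics/top0.png").astype(int)
for n in("tape_measure","bearing","charger"): print(n,[(np.round(d["rect"]).tolist(),round(d["p"],2)) for d in bot.boxes_of(n,q)][:1])
E
```

```text
21.7833 [474.45288485 180.45670258 296.82325938] [ 0.20601528  0.45509518 -0.14075574]
tape_measure [([313.0, 119.0, 32.0, 20.0], 0.71)]
bearing [([320.0, 184.0, 24.0, 26.0], 0.97)]
charger [([434.0, 158.0, 60.0, 64.0], 0.85)][ WARN:0@3.710] global loadsave.cpp:1063 imwrite_ Unsupported depth image for selected encoder is fallbacked to CV_8U.
```

View pics/l.png

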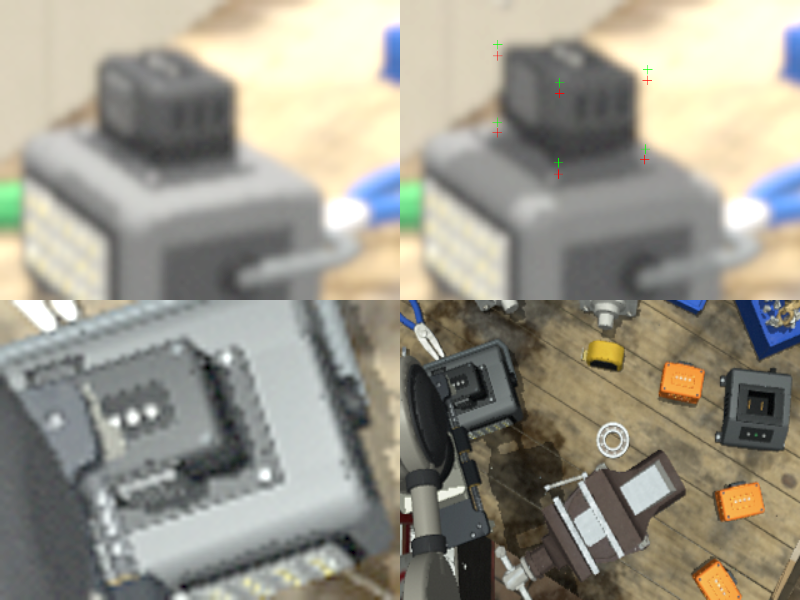

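The pack now sits about 2 px (about 5 mm) lower than after it was released. The tab is out towards the lens, the charger is empty, and the bearing, tape measure and orange packs are unmoved. I'm handing in.

```bash
python3 -c "
from h import *
print(bot.close_job())"
```

```text
the job is handed in; nothing more can be done
None
```

I took the black pack off the charger and fitted it into the lamp's battery bay. My last checks show it fully home and latched, and I handed the job in at about 22 s.

- **Removal:** I gripped the pack across tab and back. The opening closed to about 52 mm, so the tab was fully pressed, and it stayed pressed through a straight lift. The forces read at the wrist stayed around 5 N or less.
- **Fitting:** I felt the stem down into the bay, correcting sideways by small amounts. The shoulder met the rim at the expected height.
- **Latching:** When I let go, the pack sprang up about 6 mm, as the notes warned. I pressed it home with closed fingers on the head, to about 28 N (30 N with the sideways share).
- **Last checks:** Backing off, contact was lost within about 1.4 mm of home, not 6 mm up, so the pack is held down. The last pictures show it about 5 mm lower than before the press, with the tab towards the lens. The bearing, tape measure and charger were found within about 2 px of where they were at the start, and the orange packs look unmoved.
- **Disagreement:** The two cameras differed by about 3 mm in x where the pack sat on the charger. I settled the positions by touch and force readings instead. That the tab has snapped out rests on the lost contact and a small picture, not on a close measurement.

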